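# Snap a spool peg into the pull-test stand and prove that it holds

## Task

Take the square-gripped wooden peg out of the rack and push it straight down into the socket of the pull-test stand, with no more than 20 N, until it has snapped in and you feel its flange sitting firmly on the block. Then, holding it by its grip, pull it straight up with slowly rising force to about 13 N, hold that for half a second without going past 17 N, ease it back down and let go, leaving the peg fully home. Leave the round-gripped peg and the other things where they are.

Things in the scene. Friction and masses are not known exactly. Their poses are not given: they have to be found in the camera images.
- peg_grip (a point): the peg to test: light wood, 95 mm tall, 50 g, upright in the rack. Square grip 20 x 20 mm, 54 mm long, on a round flange (34 mm across, 5 mm thick), on a round shank. The point is the middle of the square grip on the peg's axis, 27 mm below its top, 32 mm above the flange's underside; z points up the peg, x and y are square to the grip's faces
- peg_seat (a point): the middle of the underside of the same peg's flange, on its axis. Below it the round shank is 36 mm long and at most 18 mm thick, with a tapered foot (8 mm thick at its end) and a groove with a flat shoulder for the stand's catches
- plain_grip (a point): bystander: a second peg of the same height and flange, but with a round grip 24 mm thick; the point is the middle of its grip, 32 mm above its flange's underside. It stays in the rack
- rack: wooden rack fixed to the table, 60 x 160 x 45 mm (x, y, z); origin at the middle of its underside. Two plain through holes, 25 mm wide, at y = +45 and -45 mm hold the pegs loosely; their flanges rest on its top. Either hole may hold either peg
- socket (a point): the middle of the socket's mouth, in the top face of the stand's aluminium block; z up. The round hole, 22.5 mm wide, goes through. Two spring catches in its walls resist the peg with up to about 10 N while its flange is 21 to 8 mm above the mouth, then little, and snap over its shoulder just before the flange meets the block. Snapped in, it has 1 to 5.5 mm of free play upward (different each time), then pulls on the block
- carriage (a joint): the stand's block rides up and down on a stiff spring between its guide rods; value in m, 0 at rest, plus when the block is pulled up, minus when it is pressed down; 1 mm for each 10 N, so 13 N is 1.3 mm. The reading is noisy (about 2 mm)
- thread_a: bystander: a loose spool of yellow thread, 29 mm thick and 48 mm tall, standing at the left edge of the table; origin at its foot
- glue_stick: bystander: a loose glue stick standing at the back left, 30 mm thick and 95 mm tall; origin at its foot
- stand: the pull-test stand, its steel base (80 x 150 mm) fixed to the table; origin at the middle of its underside. It carries the aluminium block, 60 x 130 mm (x, y), its top about 70 mm above the table. At y = +50 and -50 mm two guide rods with collars end 8 mm above the block

How it is judged (in metres and radians):
On the way, in this order (a step that is already met when the one before it is completed fails the run):
1. the peg is in the socket with its flange down on the block, and the block is not pulled up by more than 4 N (z of peg_seat in the frame of socket between -0.003 and 0.0015 m and horizontal distance between peg_seat and socket below 0.003 m and value of joint carriage below 0.0004 m), for 0.2 s.
2. the block is pulled up with 9 to 17 N for 0.3 s while the catches hold the peg in (z of peg_seat in the frame of socket between -0.003 and 0.0075 m and horizontal distance between peg_seat and socket below 0.003 m and value of joint carriage between 0.0009 and 0.0017 m), for 0.3 s.
At the end, for the whole second after the job is handed in: the peg stands in the socket with its flange within 2 mm of the block's top and within 3 mm of the hole's axis, upright, at rest, and the block is back at its rest height with less than 2 N on it; the round-gripped peg is still in the rack (z of peg_seat in the frame of socket between -0.003 and 0.002 m and horizontal distance between peg_seat and socket below 0.003 m and angle between peg_seat's own z axis and vertical below 0.08 rad and value of joint carriage between -0.0002 and 0.0002 m and linear speed of peg below 0.02 m/s and horizontal distance between plain_grip and rack below 0.06 m); the robot touches nothing.
It fails at once if the block pulled up with more than 20 N (value of joint carriage above 0.002 m).
It fails at once if the block pressed down with more than 24 N (value of joint carriage below -0.0024 m).
It fails at once if the pull jerked: with the peg in the catches and the block already pulled up by 4 N, the block rises faster than 30 mm/s (value of joint carriage above 0.0004 m and velocity of joint carriage above 0.03 m/s and z of peg_seat in the frame of socket below 0.0075 m).
It fails at once if the round-gripped peg moved by more than 15 mm (distance of plain_grip from where it was at the start of the episode above 0.015 m).
It fails at once if the spool or the glue stick moved by more than 30 mm (distance of any of thread_a, glue_stick from where it was at the start of the episode above 0.03 m).
It also fails if it takes over 72 s, if anything falls off the work surface, if the arm or the gripper's body presses on something with over 40 N, if the wrist force passes 120 N, or if a joint passes its speed limit or range.

## Robot

A 6-joint arm with a two-finger parallel gripper is mounted at the origin on a cart in front of the work surface, level with it; the furniture and walls round the work are solid. World frame = base frame: x ahead of the robot, y to its left, z up, the work surface at z = 0. Lengths are in m, angles in degrees, forces in N, time in s.
With the tool pointing down it reaches from about 0.4 to 0.825 m from the base axis. Payload 7 kg.
Tool frame: the origin (TCP) lies midway between the tips of the shut fingers; the grasp point (between the pads) lies hold_point_z behind it (hold_point_z is the distance from the TCP to the grasp point, in m); z points along the fingers, y is the line along which they close (so a half turn about z gives the same grasp; the last joint's range is limited). The gripper opens to 88 mm and grips with 3 to 60 N. Pads are 19 mm wide; open, the fingers measure 130 mm over their backs; the gripper's body (78 mm by 193 mm) begins 47 mm behind the grasp point.
Start: joints at [-48.638, 20.546, 0.682, 0, -70.136, -16.507], TCP at [0.284, -0.612, 0.227] pointing down, gripper open.
Joint ranges: [-176.03, 176.03], [-82.01, 121.73], [-58.28, 71.71], [-173.87, 95.51], [-174.79, -0.11], [-173.66, 173.66]. Speed limits (degrees/s): [136.94, 136.94, 172.46, 180, 180, 180].

## Interface

Orientations are given as [roll, pitch, yaw] about the fixed x, y, z axes, in that order (R = Rz(yaw) Ry(pitch) Rx(roll)).
In Python, from plant import * gives the robot as it stands.
- The arm moves only by the tool step_arm, never from a script. Its argument "steps" is a list that holds one entry, the list of rows, each a list of 6 numbers: the shift along the tool's x, y, z scaled (see below), then the turn, a rotation vector about the tool's x, y, z scaled (see below). In form: [[[tx, ty, tz, wx, wy, wz], ...]]. A call has 1 to 20 rows; each row is the pose to reach, as a shift and turn from the pose commanded when the call began, along the tool's axes at that moment; what a row does not reach only later rows make up. The controller multiplies each number of a shift by 100 mm and each number of a turn by 0.5 rad. A row lasts 1/10 s, in which the tool goes at most 50 mm and 8.59 degrees, less where a joint would pass 70% of its speed; a pose out of reach is approached as far as the arm can. A call with a number of a shift or a turn outside -1 to 1 is refused whole. A call with a gripper value outside its range is refused whole. "jaw" is the closure in counts, from 0 (fully open) to 255 (shut), set as the call begins (left out, the last holds). The fingers move at their own pace and stop on an object; the grip force is fixed at half the most. Time passes only in rows, so rows that repeat a pose let the fingers close. It gives the time, the measured TCP pose, the force, the opening and the grip force at its end, in the units of the state.
- get_obs(): the state, without advancing time (a new reading comes with each control period).
- snapshot(name): name is "scene" or "top" or "wrist"; returns (picture, depth): 400x640x3 uint8, red, green, blue; 400x640 float32, m along the optical axis (not along the pixel's ray), 0 where there is no reading.
- calibration(name): a dict with "mtx" (3x3 intrinsics, pixels), "rvec" (rotation vector, rad) and "tvec" (3), from world to camera coordinates, as OpenCV has them. Camera axes: x right, y down, z forward; pixel columns grow to the right and rows downward; lengths in m; the calibration is good to about 2 mm. The wrist camera is an equidistant fisheye: a pixel r from the principal point sees the ray r / f radians off the axis. A picture is of the moment at which its call begins: read the wrist's pose just before it. calibration takes no time and is no camera call; for the wrist camera it gives the pose at the moment of the call.
- close_job(): hands the job in; it is judged then, once.
The state is a dict: "clock": time; "joint_pos": joint angles; "qvel": joint speeds; "tau": joint torques, N m; "tool_pos": TCP position; "orientation": TCP orientation; "force": force on the tool from outside, world axes, zero at the start; "moment": the same for the moment, N m; "opening": finger opening in m; "gripper_force": force on a finger pad.
Only numpy, scipy, OpenCV 4.12 (cv2) and the standard library are available. Lean on these libraries where they do the work, as an engineer would, in place of code of your own. Each camera call takes 0.05 s, during which the arm holds its last target. There are 200 camera calls.

## Working session

There is one attempt and no reset: what is moved stays moved. The work goes in short steps, Python scripts to look and compute and a tool call to move; the robot and the scene stay as the last step left them, time stands still between calls to the robot, and variables do not carry over. Pictures are saved under pics/ and viewed, at most 10 in all, crops included, and the job is handed in when it is done.

Besides the shell and the picture viewer there is one more tool, called after "Request:" as name([rows], argument=value, ...), one row to a line, values as JSON. step_arm: Moves the arm, as the interface text tells. Its arguments: {"type":"object","properties":{"steps":{"type":"array","items":{"type":"array","items":{"type":"array","items":{"type":"number","minimum":-1,"maximum":1}}}},"jaw":{"type":"number"}},"required":["steps"]}

```bash
mkdir -p pics; ls; python3 - <<'E'
from plant import *
import cv2,numpy as np
print(get_obs())
for n in("scene","top"):
    p,d=snapshot(n); cv2.imwrite(f"pics/{n}0.png",p[:,:,::-1]); np.savez(f"{n}0.npz",p=p,d=d); c=calibration(n);print(n,c,(d>0).mean())
print(calibration("wrist"))
E
```

```text
pics
{'clock': 0.0, 'joint_pos': array([-4.86357554e+01,  2.05902014e+01,  6.35221911e-01, -2.08198279e-02,
       -7.01359883e+01, -1.65072915e+01]), 'qvel': array([-0.0248172 , -0.06475156, -0.0071293 , -0.02445705, -0.0556094 ,
        0.10730853]), 'tau': array([-3.81267630e-03, -5.82720208e+01,  2.93064433e+01,  6.99727759e+00,
        7.08467487e-03, -1.87278019e-04]), 'tool_pos': array([ 0.2835231 , -0.61203824,  0.22564541]), 'orientation': array([ 1.79907220e+02, -7.08446979e-03, -1.55150131e+02]), 'force': array([ 0.15354964, -0.11295547,  0.25498203]), 'moment': array([-0.03758059,  0.00069846,  0.01830778]), 'gripper_force': 0.0, 'opening': 0.08734140560368361}
scene {'mtx': array([[497.61205107,   0.        , 306.70210821],
       [  0.        , 497.61205107, 194.48415582],
       [  0.        ,   0.        ,   1.        ]]), 'rvec': array([ 1.98092845, -0.91564582,  0.48849083]), 'tvec': array([-0.28698589,  0.27306339,  0.976492  ])} 0.9959765625
top {'mtx': array([[387.03171215,   0.        , 329.83645143],
       [  0.        , 387.03171215, 198.38678247],
       [  0.        ,   0.        ,   1.        ]]), 'rvec': array([ 2.14095314, -2.20542049,  0.07476358]), 'tvec': array([0.05315748, 0.50333492, 1.05520094])} 0.9959921875
{'mtx': array([[309.70691629,   0.        , 319.31316821],
       [  0.        , 309.70691629, 202.55989902],
       [  0.        ,   0.        ,   1.        ]]), 'rvec': array([-1.59874926, -2.5007503 , -0.35856564]), 'tvec': array([ 0.6739688 , -0.03565558,  0.3898529 ])}
```

View pics/scene0.png

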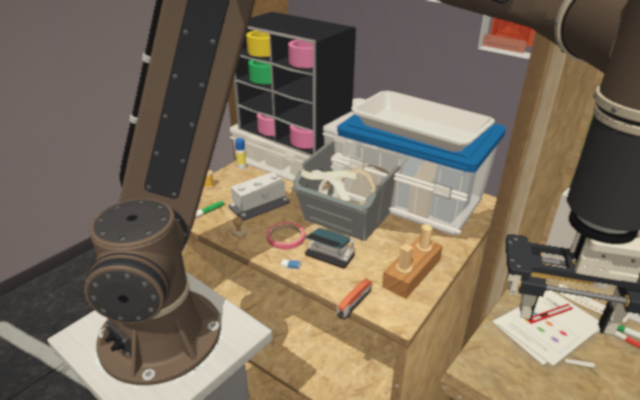

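View pics/top0.png

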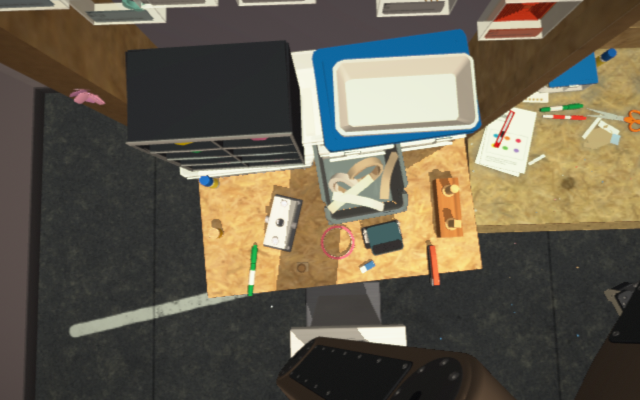

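The scene view shows the rack with two pegs at about (407,258) and (426,237), and the stand at about (258,193). In the top view the rack is at (448,207), with pegs near (452,189) and (452,224), and the stand is at (282,222). Next I'll enlarge these regions and get rough positions from depth.

```bash
cat > h.py <<'E'
from plant import *
import cv2,numpy as np
def cam(n):
    c=calibration(n);R=cv2.Rodrigues(c["rvec"])[0];return c["mtx"],R,np.ravel(c["tvec"])
def ray(n,u,v,c=None):
    K,R,t=c or cam(n); a=(u-K[0,2])/K[0,0]; b=(v-K[1,2])/K[1,1]
    if n=="wrist":
        r=np.hypot(a,b); s=np.sin(r)/r if r>0 else 1; d=np.array([a*s,b*s,np.cos(r)])
    else: d=np.array([a,b,1.])
    return -R.T@t, R.T@d
def plane(n,u,v,z,c=None):
    o,d=ray(n,u,v,c); return o+d*(z-o[2])/d[2]
def cross(r):
    A=np.zeros((3,3));b=np.zeros(3)
    for o,d in r:
        d=d/np.linalg.norm(d);P=np.eye(3)-np.outer(d,d);A+=P;b+=P@o
    x=np.linalg.solve(A,b); return x,[np.linalg.norm(np.cross(x-o,d/np.linalg.norm(d))) for o,d in r]
def cloud(n,d,c=None):
    K,R,t=c or cam(n);v,u=np.mgrid[:400,:640]
    return (np.stack([(u-K[0,2])/K[0,0]*d,(v-K[1,2])/K[1,1]*d,d],-1)-t)@R
E
python3 - <<'E'
from h import *
T=np.load("top0.npz");S=np.load("scene0.npz")
def crop(p,x,y,w,h,k): return cv2.resize(p[y:y+h,x:x+w,::-1],(w*k,h*k),interpolation=cv2.INTER_CUBIC)
a=np.hstack([crop(T['p'],425,165,50,75,6),crop(T['p'],260,185,50,75,6)])
b=np.hstack([crop(S['p'],380,222,66,75,6)[:, :300],crop(S['p'],228,165,66,75,6)[:, :300]]) if 0 else np.hstack([crop(S['p'],382,222,65,60,5),crop(S['p'],228,165,65,60,5)])
b=b[:, :600] if b.shape[1]>600 else np.pad(b,((0,0),(0,600-b.shape[1]),(0,0)))
out=np.vstack([a,b]);cv2.imwrite("pics/c1.png",cv2.resize(out,None,fx=.79,fy=.79));print(out.shape)
C=cloud("top",T['d'])
for nm,(u,v) in dict(pegF=(452,189),pegN=(453,224),rackc=(447,207),stand=(280,223),basket=(360,215),basketL=(323,180),box=(400,95),shelf=(220,100),spool=(216,230),glue=(206,181),stapler=(382,236)).items(): print(nm,C[v,u].round(3))
x=C[...,0];y=C[...,1];z=C[...,2]
m=(x>.3)&(x<.85)&(abs(y)<.45)
H=np.full((12,18),np.nan)
for i in range(12):
    print(round(.3+i*.05,2),[int(1000*np.max(z[(abs(x-.3-i*.05)<.025)&(abs(y-.45+j*.05)<.025)],initial=-.1)) for j in range(19)])
E
```

```text
(750, 600, 3)
pegF [ 0.513 -0.276  0.102]
pegN [ 0.423 -0.274  0.101]
rackc [ 0.47  -0.278  0.046]
stand [0.441 0.18  0.012]
basket [ 0.452 -0.037  0.122]
basketL [0.544 0.053 0.116]
box [ 0.722 -0.133  0.223]
shelf [0.653 0.224 0.425]
spool [0.426 0.348 0.049]
glue [0.554 0.359 0.095]
stapler [ 0.397 -0.098  0.055]
0.3 [-100, 4, 5, 5, 19, 5, 51, 50, 4, 4, 807, 804, 4, 6, 732, 692, 3, 1, -100]
0.35 [-100, 4, 5, 4, 20, 12, 70, 47, 20, 17, 70, 73, 73, 4, 38, 676, 4, -100, -100]
0.4 [-100, 4, 51, 5, 17, 80, 75, 4, 1093, 19, 61, 69, 69, 5, 101, 106, 5, -100, -100]
0.45 [-100, 3, 50, 4, 4, 72, 73, 4, 144, 136, 141, 129, 128, 4, 100, 105, 4, -100, -100]
0.5 [-100, 4, 6, 4, 3, 72, 80, 16, 159, 145, 146, 191, 157, 4, 105, 106, 5, -100, -100]
0.55 [-100, 115, 114, 113, 87, 4, 5, 4, 159, 143, 147, 193, 158, 5, 49, 103, 4, -100, -100]
0.6 [-100, 426, 427, 427, 427, 426, 427, 426, 217, 265, 265, 264, 261, 218, 4, 4, 5, -100, -100]
0.65 [-100, 424, 425, 425, 426, 426, 425, 425, 222, 268, 265, 266, 266, 268, 267, 266, 4, -100, -100]
0.7 [-100, 426, 426, 426, 428, 426, 426, 425, 222, 266, 229, 229, 230, 231, 253, 268, 627, 607, -100]
0.75 [592, 589, 555, 580, 579, 576, 572, 571, 568, 268, 558, 549, 551, 240, 547, 547, 572, -100, -100]
0.8 [-100, 536, 523, -100, -100, -100, -100, 195, 222, 266, 266, 267, 268, 267, 494, 434, 486, -100, -100]
0.85 [-100, -100, -100, -100, -100, -100, -100, 194, 218, 222, 221, 222, 222, 224, 223, 218, 260, -100, -100]
```

View pics/c1.png

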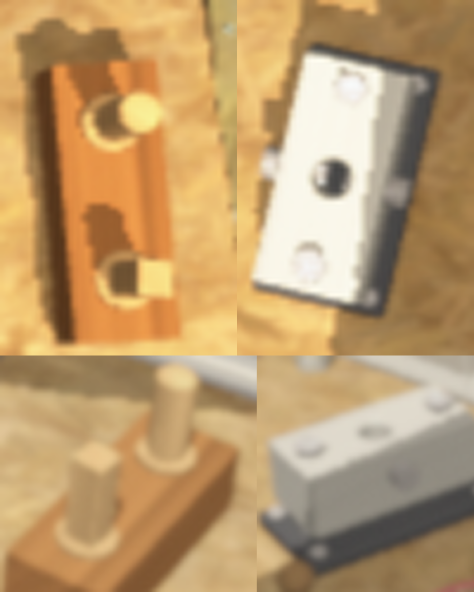

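The near peg, at about (458,223) in the top view, is the square one. The socket is at about (280,222). I'll measure both by crossing rays from the two views, then plan the first move.

```bash
cat >> h.py <<'E'
from scipy.spatial.transform import Rotation as Ro
def toolR(o): return Ro.from_euler("xyz",o,degrees=True)
def plan(pos,ori,tgt,yaw,zt=None):
    """list of call-sized (shift,turn) in scaled units from pose to tgt, tool down at yaw"""
    R=toolR(ori);p=np.array(pos,float);G=toolR([180,0,yaw]);out=[]
    for _ in range(12):
        dr=(R.inv()*G).as_rotvec()/.5; ds=R.inv().apply(np.array(tgt)-p)/.1
        if max(abs(dr))<.002 and max(abs(ds))<.002: break
        k=max(1,abs(dr).max()); dr=dr/k; k2=max(1,abs(ds).max()); ds=ds/k2
        ds=ds.round(3);dr=dr.round(3)
        p=p+R.apply(ds*.1);R=R*Ro.from_rotvec(dr*.5);out.append((ds,dr,p.round(3)))
    for o in out: print(o[0].tolist(),o[1].tolist(),o[2])
E
python3 - <<'E'
import plant;print([k for k in dir(plant) if k[0]!='_'], getattr(plant,'hold_point_z',None))
from h import *
T=np.load("top0.npz")['p'];S=np.load("scene0.npz")['p']
# picks read from composite (scale 4.74 top, 3.95 scene)
t=lambda x,y,x0,y0:(425+x0*0+ (x)/4.74, 165+y/4.74)
top_sq=(425+155/4.74,165+277/4.74); top_rd=(425+141/4.74,165+113/4.74); top_so=(260+(332-237)/4.74,185+178/4.74)
sc_sq=(382+95/3.95,222+(458-355.5)/3.95); sc_rd=(382+178/3.95,222+(378-355.5)/3.95); sc_so=(228+(375-257)/3.95,165+(432-355.5)/3.95)
for n,a,b,z in(("sq",top_sq,sc_sq,.104),("rd",top_rd,sc_rd,.104),("so",top_so,sc_so,.07)):
    print(n,cross([ray("top",*a),ray("scene",*b)]),plane("top",*a,z),plane("scene",*b,z))
e=[plane("top",260+(x-237)/4.74,185+y/4.74,.07)[:2] for x,y in((310,50),(255,283))];d=e[0]-e[1];print("stand yaw",np.degrees(np.arctan2(d[1],d[0]))-90)
e=[plane("top",425+x/4.74,165+y/4.74,.045)[:2] for x,y in((157,60),(179,335))];d=e[0]-e[1];print("rack yaw",np.degrees(np.arctan2(d[1],d[0])))
o=get_obs();K,R,tt=cam("wrist");P=-R.T@tt;q=toolR(o['orientation']);print("cam in tool",q.inv().apply(P-o['tool_pos']).round(4),"axis",q.inv().apply(R[2]).round(3),"xaxis",q.inv().apply(R[0]).round(3))
plan(o['tool_pos'],[180,0,-155.15],[.423,-.274,.20],-87)
E
```

```text
['PlanningError', 'calibration', 'close_job', 'get_obs', 'hold_point_z', 'snapshot'] 0.0188
sq (array([ 0.42439915, -0.28657958,  0.10128964]), [np.float64(0.00023386977003737953), np.float64(0.00023386977003746635)]) [ 0.42423771 -0.2855311   0.104     ] [ 0.4215167  -0.28828255  0.104     ]
rd (array([ 0.51359871, -0.28462528,  0.10169156]), [np.float64(0.0011202995178960441), np.float64(0.001120299517896049)]) [ 0.51269843 -0.28294738  0.104     ] [ 0.51171382 -0.28662307  0.104     ]
so (array([0.44111071, 0.17078564, 0.06854473]), [np.float64(0.0007582762425634593), np.float64(0.0007582762425634559)]) [0.44054773 0.17112578 0.07      ] [0.43995524 0.16840444 0.07      ]
stand yaw -104.30324767025631
rack yaw 1.3179717410558898
cam in tool [ 0.0755  0.0005 -0.1578] axis [-0.281 -0.001  0.96 ] xaxis [-0.     1.     0.001]
[-1.0, 0.924, 0.096] [0.0, 0.0, -1.0] [ 0.335 -0.486  0.216]
[-1.0, 0.251, 0.072] [-0.0, 0.0, -1.0] [ 0.375 -0.391  0.209]
[-1.0, -0.26, 0.073] [-0.0, 0.0, -0.379] [ 0.414 -0.295  0.202]
[-0.209, -0.099, 0.016] [-0.0, 0.0, 0.0] [ 0.423 -0.274  0.2  ]
```

Request:
step_arm([
  [[-1,0.924,0,0,0,-1],[-1,0.924,0,0,0,-1],[-1,0.924,0,0,0,-1],[-1,0.924,0,0,0,-1],[-1,0.924,0,0,0,-1]],
], jaw=60)

```text
clock: 0.6
tool_pos: [0.3361, -0.4856, 0.2268]
orientation: [-180.0, 0.0, -126.4]
force: [0.8, -0.1, 0.8]
opening: 0.067
gripper_force: 0.0
```

Request:
step_arm([
  [[-1,0.25,0.1,0,0,-1],[-1,0.25,0.1,0,0,-1],[-1,0.25,0.1,0,0,-1],[-1,0.25,0.1,0,0,-1],[-1,0.25,0.1,0,0,-1]],
])

```text
clock: 1.1
tool_pos: [0.375, -0.3914, 0.2163]
orientation: [180.0, 0.0, -97.9]
force: [0.3, 0.1, -0.1]
opening: 0.067
gripper_force: 0.0
```

Request:
step_arm([
  [[-1,-0.26,0.1,0,0,-0.35],[-1,-0.26,0.1,0,0,-0.35],[-1,-0.26,0.1,0,0,-0.35],[-1,-0.26,0.1,0,0,-0.35],[-1,-0.26,0.1,0,0,-0.35]],
])

```text
clock: 1.6
tool_pos: [0.4142, -0.2966, 0.2065]
orientation: [180.0, -0.0, -88.0]
force: [-0.3, 0.5, -0.5]
opening: 0.0673
gripper_force: 0.0
```

```bash
python3 - <<'E'
from h import *
o=get_obs();c=cam("wrist");p,d=snapshot("wrist");np.savez("w1.npz",p=p,K=c[0],R=c[1],t=c[2]);cv2.imwrite("pics/w1.png",p[:,:,::-1])
print(o['clock'],o['tool_pos'],o['orientation'],o['opening'])
K,R,t=c
def proj(P):
    q=R@P+t;th=np.arctan2(np.hypot(*q[:2]),q[2]);a=np.arctan2(q[1],q[0]);return K[0,2]+K[0,0]*th*np.cos(a),K[1,2]+K[0,0]*th*np.sin(a)
print("expected sq",proj(np.array([.424,-.286,.104])),"rd",proj(np.array([.513,-.284,.104])))
E
```

```text
1.6 [ 0.4142431  -0.29661722  0.20654077] [ 1.79985996e+02 -7.52583534e-03 -8.79579459e+01] 0.06728382940762187
expected sq (np.float64(308.1025216615054), np.float64(212.8777002798664)) rd (np.float64(211.86574132966678), np.float64(211.28788845040097))
```

View pics/w1.png

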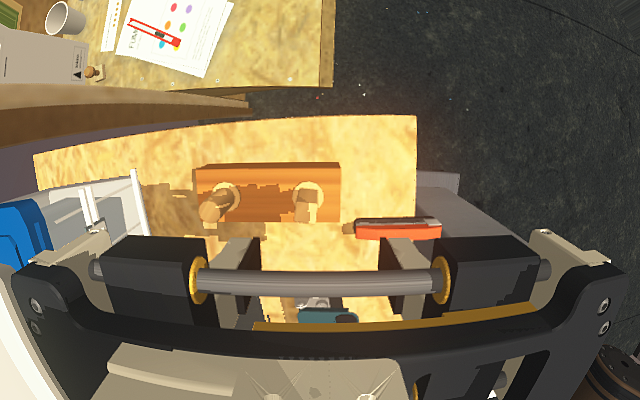

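The wrist view shows the round peg's top at about (208,213) and the square peg's top at about (304,212), within a few pixels of the estimate. I'll zoom in.

```bash
python3 - <<'E'
from h import *
p=np.load("w1.npz")['p'][170:240,270:350,::-1]
cv2.imwrite("pics/w1c.png",cv2.resize(p,None,fx=8,fy=8,interpolation=cv2.INTER_CUBIC))
E
```

```text
(no output)
```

View pics/w1c.png

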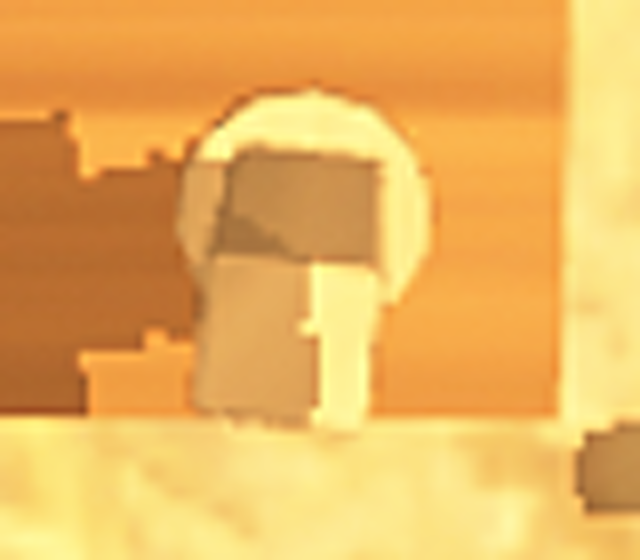

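The peg's top face has corners at about (296,202), (318,203), (316,223) and (295,222). The flange circle is centred near (308,196).

```bash
python3 - <<'E'
from h import *
w=np.load("w1.npz");c=(w['K'],w['R'],w['t'])
px=[(270+x/8,170+y/8) for x,y in((207,257),(382,264),(370,430),(196,414))]
for z in(.100,.104):
    P=np.array([plane("wrist",*q,z,c)[:2] for q in px]);print(z,P.round(4).tolist(),P.mean(0).round(4),[round(np.linalg.norm(P[i]-P[i-1]),4) for i in range(4)],[round(float(np.degrees(np.arctan2(*(P[i]-P[i-1])[::-1]))),1) for i in range(4)])
print("flange",plane("wrist",270+305/8,170+212/8,.05,c), np.linalg.norm(plane("wrist",270+178/8,170+212/8,.05,c)-plane("wrist",270+432/8,170+212/8,.05,c)))
m=P.mean(0); q=np.mean(px,0); tq=(425+155/4.74,165+277/4.74); sq=(382+95/3.95,222+(458-355.5)/3.95)
print("top x wrist",cross([ray("wrist",*q,c),ray("top",*tq)]),"all",cross([ray("wrist",*q,c),ray("top",*tq),ray("scene",*sq)]))
# flange/rack top heights: round socket later
E
```

```text
0.1 [[0.4353, -0.2944], [0.4158, -0.2942], [0.4165, -0.2745], [0.4363, -0.2757]] [ 0.4259 -0.2847] [np.float64(0.0186), np.float64(0.0195), np.float64(0.0197), np.float64(0.0199)] [-93.1, 179.6, 88.0, -3.5]
0.104 [[0.435, -0.2955], [0.4158, -0.2954], [0.4165, -0.276], [0.436, -0.2772]] [ 0.4258 -0.286 ] [np.float64(0.0184), np.float64(0.0192), np.float64(0.0194), np.float64(0.0196)] [-93.1, 179.6, 88.0, -3.5]
flange [ 0.42586286 -0.28634283  0.05      ] 0.033457168012928536
top x wrist (array([ 0.42502784, -0.2858355 ,  0.10314731]), [np.float64(0.0007842180690720975), np.float64(0.0007842180690721597)]) all (array([ 0.42502625, -0.28608186,  0.10132563]), [np.float64(0.0011434197164899881), np.float64(0.0008168585301137253), np.float64(0.0005837023993085327)])
```

Request:
step_arm([
  [[-0.102,-0.117,0,0,0,0.147],[-0.102,-0.117,0.35,0,0,0.147],[-0.102,-0.117,0.7,0,0,0.147],[-0.102,-0.117,0.7,0,0,0.147],[-0.102,-0.117,0.7,0,0,0.147]],
])

```text
clock: 2.15
tool_pos: [0.4253, -0.2863, 0.137]
orientation: [179.9, -0.0, -92.1]
force: [0.8, 0.1, 0.7]
opening: 0.0668
gripper_force: 0.0
```

Request:
step_arm([
  [[0,0,0.25,0,0,0],[0,0,0.5,0,0,0],[0,0,0.755,0,0,0],[0,0,0.755,0,0,0],[0,0,0.755,0,0,0]],
])

```text
clock: 2.65
tool_pos: [0.4267, -0.286, 0.0627]
orientation: [-179.9, -0.0, -92.0]
force: [0.2, -0.0, 0.4]
opening: 0.0671
gripper_force: 0.0
```

Request:
step_arm([
  [[0,0,0,0,0,0],[0,0,0,0,0,0],[0,0,0,0,0,0],[0,0,0,0,0,0],[0,0,0,0,0,0],[0,0,0,0,0,0],[0,0,0,0,0,0],[0,0,0,0,0,0],[0,0,0,0,0,0],[0,0,0,0,0,0]],
], jaw=255)

```text
clock: 3.65
tool_pos: [0.4257, -0.2852, 0.0611]
orientation: [-180.0, -0.0, -92.0]
force: [0.0, 0.4, 0.8]
opening: 0.0197
gripper_force: 30.0
```

Request:
step_arm([
  [[0,0,-0.1,0,0,0],[0,0,-0.3,0,0,0],[0,0,-0.5,0,0,0],[0,0,-0.75,0,0,0],[0,0,-1,0,0,0]],
])

```text
clock: 4.15
tool_pos: [0.4254, -0.2851, 0.1625]
orientation: [180.0, -0.0, -92.0]
force: [0.9, -0.6, -1.6]
opening: 0.0198
gripper_force: 30.0
```

Request:
step_arm([
  [[0,0,-0.35,0,0,0],[0,0,-0.7,0,0,0],[0,0,-1,0,0,0]],
])

```text
clock: 4.45
tool_pos: [0.4255, -0.2853, 0.2638]
orientation: [-179.9, -0.0, -92.0]
force: [1.0, 0.3, -0.3]
opening: 0.0198
gripper_force: 30.0
```

Request:
step_arm([
  [[-0.2,0,0,0,0,0],[-0.5,0,0,0,0,0],[-0.8,0,0,0,0,0],[-1,0,0,0,0,0]],
])

```text
clock: 4.85
tool_pos: [0.4287, -0.1839, 0.2618]
orientation: [-180.0, 0.0, -92.0]
force: [-0.1, -0.9, -0.5]
opening: 0.0199
gripper_force: 30.0
```

Request:
step_arm([
  [[-0.3,0,0,0,0,0],[-0.6,0,0,0,0,0],[-0.8,0,0,0,0,0],[-1,0,0,0,0,0]],
])

```text
clock: 5.25
tool_pos: [0.4324, -0.0843, 0.2618]
orientation: [-180.0, 0.0, -92.0]
force: [0.8, -0.5, -0.6]
opening: 0.0201
gripper_force: 30.0
```

Request:
step_arm([
  [[-0.3,0,0,0,0,0],[-0.6,0,0,0,0,0],[-0.8,0,0,0,0,0],[-1,0,0,0,0,0]],
])

```text
clock: 5.65
tool_pos: [0.436, 0.0156, 0.2617]
orientation: [-180.0, 0.0, -92.0]
force: [-0.3, 0.4, -0.2]
opening: 0.0201
gripper_force: 30.0
```

Request:
step_arm([
  [[-0.3,0,0,0,0,0],[-0.6,0,0,0,0,0],[-0.8,0,0,0,0,0],[-1,0,0,0,0,0]],
])

```text
clock: 6.05
tool_pos: [0.4395, 0.1155, 0.2617]
orientation: [-180.0, 0.0, -92.0]
force: [-0.4, 0.0, -0.3]
opening: 0.0202
gripper_force: 30.0
```

Request:
step_arm([
  [[-0.2,0,0,0,0,0],[-0.35,0,0,0,0,0],[-0.35,0,0,0,0,0],[-0.35,0,0,0,0,0],[-0.35,0,0,0,0,0]],
])

```text
clock: 6.55
tool_pos: [0.441, 0.149, 0.2611]
orientation: [180.0, -0.0, -92.1]
force: [0.4, -0.8, -0.5]
opening: 0.0198
gripper_force: 30.0
```

```bash
python3 - <<'E'
from h import *
o=get_obs();c=cam("wrist");p,d=snapshot("wrist");np.savez("w2.npz",p=p,K=c[0],R=c[1],t=c[2]);cv2.imwrite("pics/w2.png",cv2.resize(p[100:300,190:450,::-1],None,fx=3,fy=3,interpolation=cv2.INTER_CUBIC))
print(o['clock'],o['tool_pos'],o['orientation'],o['opening'],o['force'],o['moment'])
K,R,t=c
def proj(P):
    q=R@P+t;th=np.arctan2(np.hypot(*q[:2]),q[2]);a=np.arctan2(q[1],q[0]);return (K[0,2]+K[0,0]*th*np.cos(a)-190)*3,(K[1,2]+K[0,0]*th*np.sin(a)-100)*3
print("expected socket in crop",proj(np.array([.4405,.1705,.07])))
E
```

```text
6.55 [0.440956   0.14895415 0.26112558] [ 1.79990417e+02 -9.90254109e-03 -9.20515794e+01] 0.019779653601268637 [ 0.40851619 -0.78423268 -0.51940402] [0.037074   0.05585392 0.01769325]
expected socket in crop (np.float64(391.7130916523536), np.float64(295.07593973851397))
```

View pics/w2.png

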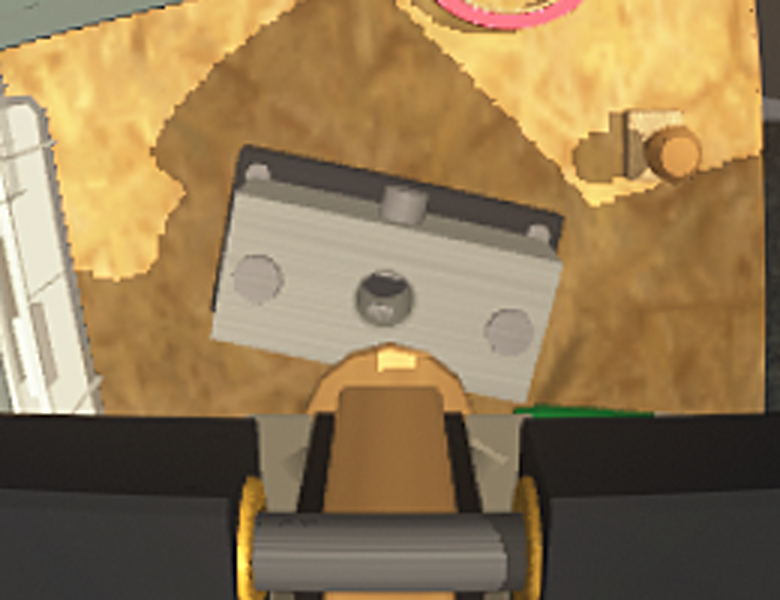

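The wrist view shows the socket mouth centred at about crop (385,298), the guide-rod collars at (258,279) and (510,332), and the held peg's flange edge with its front at (388,345).

```bash
python3 - <<'E'
from h import *
from scipy.optimize import least_squares
w=np.load("w2.npz");c=(w['K'],w['R'],w['t']);p=w['p'];o=get_obs();tp=o['tool_pos']
f=lambda x,y,z:plane("wrist",190+(x+.5)/3-.5,100+(y+.5)/3-.5,z,c)
for z in(.068,.07,.072):
    L,R_,U,D=[f(*q,z)[:2] for q in((357,299),(413,299),(385,269),(385,327))]
    print(z,"hole",((L+R_)/2).round(4),((U+D)/2).round(4),np.linalg.norm(L-R_),np.linalg.norm(U-D))
a,b=f(258,279,.078)[:2],f(510,332,.078)[:2];print("collars mid",(a+b)/2,np.linalg.norm(a-b))
# height from two views
hp=(190+385.5/3-.5,100+298.5/3-.5);so=(260+(332-237)/4.74,185+178/4.74)
ss=(228+(375-257)/3.95,165+(432-355.5)/3.95)
print("3view",cross([ray("wrist",*hp,c),ray("top",*so),ray("scene",*ss)]),"w+top",cross([ray("wrist",*hp,c),ray("top",*so)])[0],"w+scene",cross([ray("wrist",*hp,c),ray("scene",*ss)])[0])
pts=[(308,405),(314,388),(330,366),(355,350),(388,345),(420,348),(450,368),(463,388),(469,405)]
for z in(.245,.25):
    P=np.array([f(*q,z)[:2] for q in pts]);r=least_squares(lambda s:np.hypot(*(P-s[:2]).T)-.017,P.mean(0));r3=least_squares(lambda s:np.hypot(*(P-s[:2]).T)-s[2],[*P.mean(0),.017])
    print(z,"flange",r.x,"res",abs(r.fun).max(),"free",r3.x,"tcp",tp)
E
```

```text
0.068 hole [0.4436 0.1721] [0.4436 0.1718] 0.021977108760487887 0.02362766142498044
0.07 hole [0.4435 0.1716] [0.4435 0.1713] 0.021851879997409843 0.023493027572687893
0.072 hole [0.4435 0.171 ] [0.4435 0.1707] 0.0217266512343318 0.02335839372039529
collars mid [0.44354658 0.17198425] 0.09913102312380151
3view (array([0.44221337, 0.17145353, 0.06779369]), [np.float64(0.0013881093800672596), np.float64(0.0016136161305258152), np.float64(0.00039905744651221807)]) w+top [0.44206373 0.17139864 0.06879187] w+scene [0.44351185 0.17213789 0.0668349 ]
0.245 flange [0.44119692 0.14881698] res 0.0003165398001253872 free [0.44117917 0.14838766 0.01667853] tcp [0.44104567 0.14888523 0.2611702 ]
0.25 flange [0.44114313 0.14731874] res 0.0005778003555970898 free [0.44109897 0.14624615 0.01619924] tcp [0.44104567 0.14888523 0.2611702 ]
```

Request:
step_arm([
  [[-0.228,-0.016,0,0,0,0],[-0.228,-0.016,0.2,0,0,0],[-0.228,-0.016,0.5,0,0,0],[-0.228,-0.016,0.8,0,0,0],[-0.228,-0.016,1,0,0,0],[-0.228,-0.016,1,0,0,0]],
])

```text
clock: 7.2
tool_pos: [0.442, 0.1705, 0.1586]
orientation: [179.8, -0.2, -92.1]
force: [-0.2, 0.2, -0.4]
opening: 0.0198
gripper_force: 30.0
```

Request:
step_arm([
  [[0,0,0.15,0,0,0],[0,0,0.29,0,0,0],[0,0,0.29,0,0,0],[0,0,0.29,0,0,0],[0,0,0.29,0,0,0]],
])

```text
clock: 7.7
tool_pos: [0.4443, 0.1726, 0.1334]
orientation: [-179.9, 0.1, -92.0]
force: [0.4, -0.0, 0.1]
opening: 0.0198
gripper_force: 30.0
```

```bash
python3 - <<'E'
from h import *
o=get_obs();c=cam("wrist");p,d=snapshot("wrist");np.savez("w3.npz",p=p,K=c[0],R=c[1],t=c[2]);cv2.imwrite("pics/w3.png",cv2.resize(p[140:260,220:420,::-1],None,fx=4,fy=4,interpolation=cv2.INTER_CUBIC))
s,_=snapshot("scene");cv2.imwrite("pics/s3.png",cv2.resize(s[130:230,190:320,::-1],None,fx=6,fy=6,interpolation=cv2.INTER_CUBIC)[:600])
print(o['clock'],o['tool_pos'],o['orientation'],o['force'])
E
```

```text
7.7 [0.44425002 0.17264773 0.13339249] [-1.79912582e+02  6.47449993e-02 -9.20286388e+01] [ 0.35487747 -0.03507748  0.11456028]
```

View pics/w3.png

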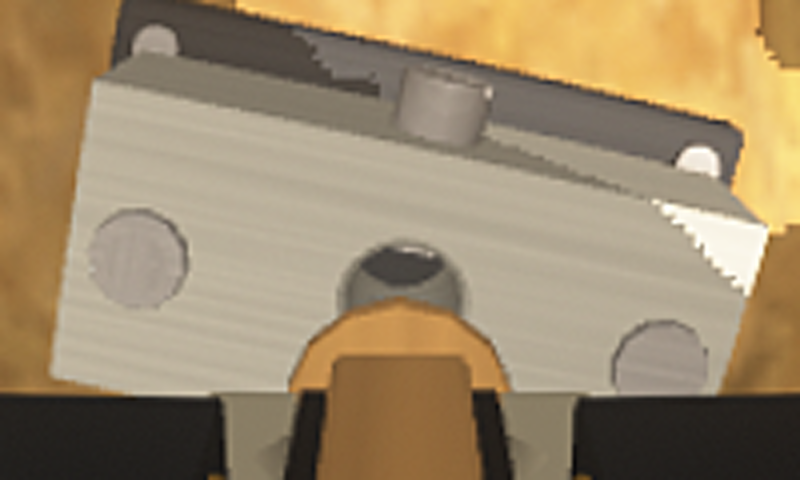

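View pics/s3.png

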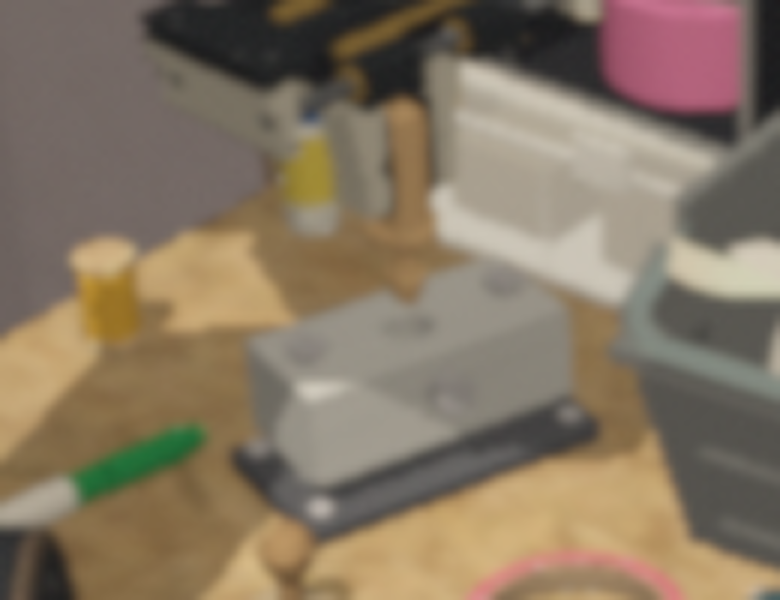

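In the wrist view the hole's rim spans x from about 340 to 466 with its top at y 240, and the flange front is at (402,298). In the scene crop the foot at (408,290) hangs above the hole at (410,325). Now I'll compute the remaining offset.

```bash
python3 - <<'E'
from h import *
from scipy.optimize import least_squares
w=np.load("w3.npz");c=(w['K'],w['R'],w['t'])
f=lambda x,y,z:plane("wrist",220+(x+.5)/4-.5,140+(y+.5)/4-.5,z,c)
def fit(pts,z,r):
    P=np.array([f(*q,z)[:2] for q in pts]);s=least_squares(lambda s:np.hypot(*(P-s[:2]).T)-r,P.mean(0));return s.x.round(4),abs(s.fun).max().round(5)
for z in(.068,.07): print("hole",z,fit([(339,300),(342,278),(360,255),(403,240),(445,255),(463,278),(466,300)],z,.01125))
for z in(.1174,.1224): print("flange",z,fit([(291,385),(305,350),(330,325),(365,306),(402,298),(438,306),(472,325),(497,350),(509,385)],z,.017))
a,b=f(138,258,.078)[:2],f(660,369,.078)[:2];print("collars",(a+b)/2,np.linalg.norm(a-b))
q=(190+408/6,130+283/6);print("foot axis from scene at foot height z=.085",plane("scene",*q,.085),"socket",plane("scene",190+410/6,130+325/6,.07))
o=get_obs();print(o['tool_pos'])
E
```

```text
hole 0.068 (array([0.4438, 0.1713]), np.float64(0.00086))
hole 0.07 (array([0.4438, 0.1707]), np.float64(0.00074))
flange 0.1174 (array([0.4442, 0.1726]), np.float64(0.00033))
flange 0.1224 (array([0.4441, 0.1711]), np.float64(0.00054))
collars [0.44374604 0.17180139] 0.09900313423275857
foot axis from scene at foot height z=.085 [0.44914328 0.17592177 0.085     ] socket [0.44144561 0.16819373 0.07      ]
[0.4440396  0.17261536 0.13308613]
```

Request:
step_arm([
  [[0.005,0,0.03,0,0,0],[0.005,0,0.06,0,0,0],[0.005,0,0.09,0,0,0],[0.005,0,0.12,0,0,0],[0.005,0,0.15,0,0,0],[0.005,0,0.18,0,0,0],[0.005,0,0.21,0,0,0],[0.005,0,0.24,0,0,0],[0.005,0,0.24,0,0,0]],
])

```text
clock: 8.7
tool_pos: [0.4433, 0.1716, 0.1076]
orientation: [180.0, -0.0, -92.0]
force: [0.0, 0.2, -1.1]
opening: 0.0197
gripper_force: 30.0
```

Request:
step_arm([
  [[0,0,0.01,0,0,0],[0,0,0.02,0,0,0],[0,0,0.03,0,0,0],[0,0,0.04,0,0,0],[0,0,0.05,0,0,0]],
])

```text
clock: 9.2
tool_pos: [0.4439, 0.1721, 0.1032]
orientation: [-180.0, 0.0, -92.0]
force: [0.2, 1.2, -0.4]
opening: 0.0198
gripper_force: 30.0
```

```bash
python3 -c "
from h import *
o=get_obs();print(o['clock'],o['tool_pos'],o['force'],o['moment'])"
```

```text
9.2 [0.44385313 0.17214612 0.10323206] [ 0.23822503  1.18176613 -0.41781083] [0.5799581  0.03068827 0.03206369]
```

Request:
step_arm([
  [[0,0,0.01,0,0,0],[0,0,0.02,0,0,0],[0,0,0.03,0,0,0]],
])

```text
clock: 9.5
tool_pos: [0.4443, 0.1726, 0.1005]
orientation: [-179.9, 0.1, -92.0]
force: [0.1, 3.6, 2.8]
opening: 0.0197
gripper_force: 30.0
```

Request:
step_arm([
  [[0,0,0.01,0,0,0],[0,0,0.02,0,0,0],[0,0,0.03,0,0,0]],
])

```text
clock: 9.8
tool_pos: [0.4443, 0.1722, 0.0977]
orientation: [-179.9, 0.0, -92.0]
force: [0.4, 1.9, 7.9]
opening: 0.0198
gripper_force: 30.0
```

```bash
python3 -c "
from h import *
o=get_obs();print(o['clock'],o['tool_pos'],o['force'],o['moment'])"
```

```text
9.8 [0.44427772 0.17221152 0.09773297] [0.44102222 1.92852113 7.91091369] [ 0.75826436 -0.09648024 -0.01546388]
```

Request:
step_arm([
  [[0,0,0.01,0,0,0],[0,0,0.02,0,0,0],[0,0,0.03,0,0,0]],
])

```text
clock: 10.1
tool_pos: [0.4443, 0.1721, 0.0949]
orientation: [-179.9, 0.0, -92.0]
force: [0.8, 1.7, 9.7]
opening: 0.0197
gripper_force: 30.0
```

Request:
step_arm([
  [[0,0,0.01,0,0,0],[0,0,0.02,0,0,0],[0,0,0.03,0,0,0]],
])

```text
clock: 10.4
tool_pos: [0.4434, 0.1717, 0.0909]
orientation: [180.0, -0.0, -92.0]
force: [0.6, 3.5, 3.4]
opening: 0.0197
gripper_force: 30.0
```

Request:
step_arm([
  [[0,0,0.005,0,0,0],[0,0,0.01,0,0,0],[0,0,0.015,0,0,0],[0,0,0.02,0,0,0]],
])

```text
clock: 10.8
tool_pos: [0.4435, 0.1718, 0.0891]
orientation: [-180.0, -0.0, -92.0]
force: [0.5, 2.5, 2.5]
opening: 0.0198
gripper_force: 30.0
```

Request:
step_arm([
  [[0,0,0.005,0,0,0],[0,0,0.01,0,0,0]],
])

```text
clock: 11.0
tool_pos: [0.4435, 0.1718, 0.088]
orientation: [-180.0, -0.0, -92.0]
force: [0.6, 2.1, 2.4]
opening: 0.0201
gripper_force: 30.0
```

Request:
step_arm([
  [[0,0,0.003,0,0,0],[0,0,0.006,0,0,0],[0,0,0.006,0,0,0]],
])

```text
clock: 11.3
tool_pos: [0.4435, 0.1719, 0.0872]
orientation: [180.0, 0.0, -92.0]
force: [1.0, 3.7, -1.0]
opening: 0.02
gripper_force: 30.0
```

Request:
step_arm([
  [[0,0,0.003,0,0,0],[0,0,0.006,0,0,0],[0,0,0.006,0,0,0]],
])

```text
clock: 11.6
tool_pos: [0.4435, 0.1719, 0.0868]
orientation: [-180.0, 0.0, -92.0]
force: [0.9, 2.7, 0.0]
opening: 0.02
gripper_force: 30.0
```

Request:
step_arm([
  [[0,0,0.003,0,0,0],[0,0,0.005,0,0,0],[0,0,0.005,0,0,0]],
])

```text
clock: 11.9
tool_pos: [0.4436, 0.1718, 0.0864]
orientation: [-180.0, 0.0, -92.0]
force: [0.7, 4.6, 0.4]
opening: 0.0199
gripper_force: 30.0
```

Request:
step_arm([
  [[0,0,0.003,0,0,0],[0,0,0.006,0,0,0],[0,0,0.006,0,0,0]],
])

```text
clock: 12.2
tool_pos: [0.4436, 0.1718, 0.0859]
orientation: [-180.0, 0.0, -92.0]
force: [1.0, 3.7, 1.8]
opening: 0.0197
gripper_force: 30.0
```

Request:
step_arm([
  [[0,0,0.003,0,0,0],[0,0,0.006,0,0,0],[0,0,0.006,0,0,0]],
])

```text
clock: 12.5
tool_pos: [0.4436, 0.1718, 0.0854]
orientation: [-180.0, 0.0, -92.0]
force: [0.1, 3.1, 4.5]
opening: 0.0197
gripper_force: 30.0
```

Request:
step_arm([
  [[0,0,0.003,0,0,0],[0,0,0.006,0,0,0],[0,0,0.006,0,0,0]],
])

```text
clock: 12.8
tool_pos: [0.4436, 0.1719, 0.0851]
orientation: [-180.0, 0.0, -92.0]
force: [-1.9, 3.1, 7.9]
opening: 0.0202
gripper_force: 30.0
```

Request:
step_arm([
  [[0,0,0.003,0,0,0],[0,0,0.003,0,0,0],[0,0,0.003,0,0,0]],
])

```text
clock: 13.1
tool_pos: [0.4437, 0.1718, 0.085]
orientation: [-180.0, 0.0, -92.0]
force: [-2.6, 2.9, 10.1]
opening: 0.0197
gripper_force: 30.0
```

Request:
step_arm([
  [[0,0,0.004,0,0,0],[0,0,0.004,0,0,0],[0,0,0.004,0,0,0],[0,0,0.004,0,0,0]],
])

```text
clock: 13.5
tool_pos: [0.4436, 0.1718, 0.0847]
orientation: [-180.0, 0.0, -92.0]
force: [-3.8, 2.9, 11.7]
opening: 0.0198
gripper_force: 30.0
```

Request:
step_arm([
  [[0,0,-0.004,0,0,0],[0,0,-0.008,0,0,0],[0,0,-0.012,0,0,0],[0,0,-0.016,0,0,0],[0,0,-0.02,0,0,0],[0,0,-0.02,0,0,0]],
])

```text
clock: 14.1
tool_pos: [0.4436, 0.1718, 0.0858]
orientation: [-180.0, 0.0, -92.0]
force: [1.2, 4.0, 1.8]
opening: 0.0198
gripper_force: 30.0
```

Request:
step_arm([
  [[0,0,-0.004,0,0,0],[0,0,-0.007,0,0,0],[0,0,-0.01,0,0,0],[0,0,-0.01,0,0,0]],
])

```text
clock: 14.5
tool_pos: [0.4434, 0.1718, 0.0867]
orientation: [180.0, 0.0, -92.0]
force: [1.5, 4.8, -1.7]
opening: 0.0198
gripper_force: 30.0
```

Request:
step_arm([
  [[-0.003,0,-0.003,0,0,0],[-0.003,0,-0.006,0,0,0],[-0.003,0,-0.006,0,0,0]],
])

```text
clock: 14.8
tool_pos: [0.4433, 0.1719, 0.0874]
orientation: [180.0, -0.0, -92.0]
force: [0.4, 3.8, -1.7]
opening: 0.0197
gripper_force: 30.0
```

Request:
step_arm([
  [[0,0,-0.003,0,0,0],[0,0,-0.006,0,0,0],[0,0,-0.006,0,0,0]],
])

```text
clock: 15.1
tool_pos: [0.4433, 0.1719, 0.0878]
orientation: [180.0, -0.0, -92.0]
force: [0.9, 3.4, -4.0]
opening: 0.0199
gripper_force: 30.0
```

Request:
step_arm([
  [[0,0,-0.002,0,0,0],[0,0,-0.004,0,0,0],[0,0,-0.004,0,0,0]],
])

```text
clock: 15.4
tool_pos: [0.4433, 0.1719, 0.0882]
orientation: [180.0, -0.0, -92.0]
force: [1.3, 2.9, -8.9]
opening: 0.0199
gripper_force: 30.0
```

Request:
step_arm([
  [[0,0,-0.002,0,0,0],[0,0,-0.004,0,0,0],[0,0,-0.004,0,0,0]],
])

```text
clock: 15.7
tool_pos: [0.4433, 0.1719, 0.0886]
orientation: [180.0, -0.0, -92.0]
force: [2.4, 4.2, -11.5]
opening: 0.0197
gripper_force: 30.0
```

Request:
step_arm([
  [[0,0,-0.003,0,0,0],[0,0,-0.003,0,0,0],[0,0,-0.003,0,0,0]],
])

```text
clock: 16.0
tool_pos: [0.4432, 0.1719, 0.0889]
orientation: [180.0, -0.0, -92.0]
force: [1.8, 3.6, -13.7]
opening: 0.02
gripper_force: 30.0
```

Request:
step_arm([
  [[0,0,0,0,0,0],[0,0,0,0,0,0],[0,0,0,0,0,0]],
])

```text
clock: 16.3
tool_pos: [0.4433, 0.1719, 0.089]
orientation: [180.0, -0.0, -92.0]
force: [2.4, 4.0, -14.6]
opening: 0.0197
gripper_force: 30.0
```

Request:
step_arm([
  [[0,0,0,0,0,0],[0,0,0,0,0,0]],
])

```text
clock: 16.5
tool_pos: [0.4433, 0.1719, 0.089]
orientation: [180.0, -0.0, -92.0]
force: [1.6, 4.5, -15.1]
opening: 0.02
gripper_force: 30.0
```

Request:
step_arm([
  [[0,0,0.002,0,0,0],[0,0,0.005,0,0,0],[0,0,0.008,0,0,0],[0,0,0.011,0,0,0],[0,0,0.014,0,0,0],[0,0,0.017,0,0,0],[0,0,0.02,0,0,0],[0,0,0.023,0,0,0],[0,0,0.026,0,0,0],[0,0,0.026,0,0,0]],
])

```text
clock: 17.5
tool_pos: [0.444, 0.1721, 0.087]
orientation: [-180.0, 0.0, -92.0]
force: [-0.9, 0.4, -0.7]
opening: 0.0199
gripper_force: 30.0
```

Request:
step_arm([
  [[0,0,0.003,0,0,0],[0,0,0.006,0,0,0],[0,0,0.008,0,0,0],[0,0,0.008,0,0,0]],
])

```text
clock: 17.9
tool_pos: [0.4437, 0.1722, 0.0859]
orientation: [-180.0, 0.0, -92.0]
force: [0.8, 0.5, 0.7]
opening: 0.0199
gripper_force: 30.0
```

Request:
step_arm([
  [[0,0,0.003,0,0,0],[0,0,0.006,0,0,0],[0,0,0.008,0,0,0],[0,0,0.008,0,0,0],[0,0,0.008,0,0,0]],
])

```text
clock: 18.4
tool_pos: [0.4437, 0.1722, 0.0854]
orientation: [-180.0, 0.0, -92.0]
force: [-1.4, -0.8, 6.0]
opening: 0.0195
gripper_force: 30.0
```

Request:
step_arm([
  [[0,0,-0.003,0,0,0],[0,0,-0.006,0,0,0],[0,0,-0.006,0,0,0],[0,0,-0.006,0,0,0]],
])

```text
clock: 18.8
tool_pos: [0.4437, 0.1722, 0.0856]
orientation: [-180.0, 0.0, -92.0]
force: [0.6, 0.2, 3.8]
opening: 0.0196
gripper_force: 30.0
```

Request:
step_arm([
  [[0,0,0,0,0,0],[0,0,0,0,0,0],[0,0,0,0,0,0],[0,0,0,0,0,0],[0,0,0,0,0,0],[0,0,0,0,0,0],[0,0,0,0,0,0],[0,0,0,0,0,0]],
], jaw=60)

```text
clock: 19.6
tool_pos: [0.4435, 0.172, 0.0855]
orientation: [180.0, -0.0, -92.0]
force: [-0.7, 0.1, -0.2]
opening: 0.0667
gripper_force: 0.0
```

Released. Now I'll retreat straight up and check.

Request:
step_arm([
  [[0,0,-0.1,0,0,0],[0,0,-0.3,0,0,0],[0,0,-0.6,0,0,0],[0,0,-1,0,0,0],[0,0,-1,0,0,0],[0,0,-1,0,0,0]],
])

```text
clock: 20.2
tool_pos: [0.4439, 0.1725, 0.1871]
orientation: [-179.9, 0.1, -92.0]
force: [-0.1, -0.3, -1.0]
opening: 0.067
gripper_force: 0.0
```

Request:
step_arm([
  [[0,0,-0.4,0,0,0],[0,0,-0.4,0,0,0],[0,0,-0.4,0,0,0],[0,0,-0.4,0,0,0],[0,0,-0.4,0,0,0]],
])

```text
clock: 20.7
tool_pos: [0.443, 0.1716, 0.2244]
orientation: [179.9, -0.1, -92.0]
force: [0.6, -0.4, 1.4]
opening: 0.0672
gripper_force: 0.0
```

```bash
python3 - <<'E'
from h import *
o=get_obs();c=cam("wrist");p,d=snapshot("wrist");s,ds=snapshot("scene")
a=cv2.resize(p[130:280,220:420,::-1],(700,525)) ;b=cv2.resize(s[130:230,200:330,::-1],(700,538))
cv2.imwrite("pics/f.png",cv2.resize(np.hstack([a[:525],b[:525]]),(800,300)))
print(o['clock'],o['tool_pos'],o['force'],o['opening'])
t,dt=snapshot("top");C=cloud("top",dt);m=(np.hypot(C[...,0]-.4437,C[...,1]-.172)<.012)&(C[...,2]>.08);print("peg top z (home ~.129)",np.percentile(C[m][:,2],[50,90]) if m.any() else None)
m=(np.hypot(C[...,0]-.513,C[...,1]+.284)<.012)&(C[...,2]>.08);print("round",C[m].mean(0) if m.any() else None)
E
```

```text
20.7 [0.44296641 0.17162977 0.22442245] [ 0.60026831 -0.36297837  1.43742592] 0.06723191635962242
peg top z (home ~.129) [0.66643247 0.66752712]
round [ 0.51249078 -0.28140497  0.10161035]
```

View pics/f.png

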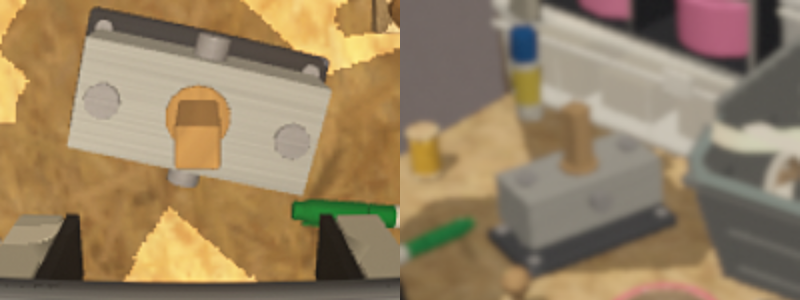

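The final view shows the peg upright with its flange flat on the block at about (198,118), and the gripper clear of it. The round peg hasn't moved.

```bash
python3 -c "
from plant import *
print(close_job())"
```

```text
the job is handed in; nothing more can be done
None
```

I handed the job in without seeing a verdict: the square peg snapped in with about 12 N of push, was pulled up to about 14 N and held over half a second, then eased home and released, with the round peg still in the rack.

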